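Swing the cassette rack past the stop post into its parking bay

ROBOT

A 7-joint arm with a two-finger parallel gripper is mounted at the origin on the work surface. World frame = base frame: x ahead of the robot, y to its left, z up, the work surface at z = 0. Lengths are in m, angles in rad, forces in N, time in s.
With the tool pointing down it reaches from about 0.4 to 0.9 m from the base axis. Payload 5.5 kg.
Tool frame: the origin (TCP) lies midway between the tips of the shut fingers; the grasp point (between the pads) lies 19 mm behind it (manip.grip_depth is the distance from the TCP to the grasp point, in m); z points along the fingers, x is the direction in which the jaws open and shut, and the axes are right-handed (so a half turn about z gives the same grasp; the last joint's range is limited). The gripper opens to 92 mm and grips with 3 to 60 N. Pads are 19 mm wide; open, the fingers measure 130 mm over their backs; the gripper's body (75 mm by 190 mm) begins 47 mm behind the grasp point.
Start: joints at [1.467, 0.501, -0.427, 1.55, 0.221, 1.138, -0.21], TCP at [0.233, -0.607, 0.227] pointing down, gripper open.
Joint ranges: [-2.88, 2.88], [-0.31, 2.03], [-1.54, 1.56], [0.2, 2.42], [-1.41, 4.55], [0.19, 2.02], [-2.57, 2.57]. Speed limits (rad/s): [2.57, 2.57, 3.14, 3.14, 3.14, 3.14, 3.14].

INTERFACE

Orientations are given as a unit quaternion [x, y, z, w].
In Python, from bench import manip, effector, viewer gives the robot as it stands. Calls block until the motion is done:
- manip.move_pose(position, orientation): joint-space move of the TCP to a pose.
- manip.servo_line(position, ori=None, vel=0.15): straight line of the TCP; ori=None keeps the orientation; vel is the mean speed in m/s.
- manip.movej(angles): joint-space move.
- effector.open_jaws() and effector.close(f_grip=None): open the fingers fully, or close them until they stop; f_grip is the grip in N (None keeps the last).
- manip.sleep(seconds).
- manip.solve_ik(position, orientation): joint angles nearest the present ones, or None.
- viewer.get_image(name): name is "scene" or "top"; returns the picture (384x512x3 uint8, red, green, blue); there is no depth.
- viewer.get_calibration(name): a dict with "vfov" (degrees; the focal length in pixels is half the picture's height over the tangent of half this angle, whatever the lens; pixels are square), "cx", "cy" (the principal point, pixels), "dist_coeffs" ([k1, k2, p1, p2, k3] as OpenCV has them; the pictures are not rectified), "eye" and "attitude" of the camera in the world. Camera axes: x right, y down, z forward; pixel columns grow to the right and rows downward; lengths in m; the calibration is good to about 2 mm. A picture is of the moment at which its call begins. get_calibration takes no time and is no camera call.
A pose or a line that the arm cannot do raises manip.PlanningError and nothing moves.
- manip.hand_in(): hands the job in, once; it reports no verdict.
Readings, each from a call of its own:
- manip.current_clock(): time.
- manip.current_q(): joint angles.
- manip.current_joint_velocities(): joint speeds.
- manip.current_tau(): joint torques, N m.
- manip.current_tool_pos(): TCP position.
- manip.current_tcp_rot(): TCP orientation.
- manip.current_force(): force on the tool from outside, world axes, zero at the start.
- manip.current_wrist_torque(): the same for the moment, N m.
- manip.current_finger_gap(): finger opening in m.
Only numpy, scipy, OpenCV 4.12 (cv2) and the standard library are available. Lean on these libraries where they do the work, as an engineer would, in place of code of your own. Each camera call takes 0.05 s, during which the arm holds its last target. There are 200 camera calls.

TASK

Push the long steel cassette rack into its parking bay, the low three-sided dark steel fence on the far side of the plate: push one end and then the other so that its left end angles in behind the stop post and the right end swings in after it, until the whole rack lies home along the bay's back wall. Only push it along the plate with the fingers, never pick it up, and leave the jar, the pot and the stack of moulds where they stand.

Things in the scene. Friction and masses are not known exactly. Their poses are not given: they have to be found in the camera images.
- rack: Loose cassette rack: a steel bar 36 mm wide (its x), 220 mm long (its y) and 18 mm high, with a row of fourteen white plastic cassettes (26 mm wide, to 31 mm above the plate) standing along it. About 0.35 kg, slides on the plate with ordinary friction. Origin at the centre of its underside, z up. At the start it lies in front of the bay (robot's side), roughly parallel to the bay's back wall (within 0.25 rad), its left end to the right of the post.
- rack_left (a point): Centre of the rack's left end face (rack y = +110 mm), 9 mm above its underside.
- rack_right (a point): Centre of the rack's right end face (rack y = -110 mm), 9 mm above its underside.
- bay: Parking bay: fixed dark steel fence 24 mm high and 8 mm thick, with a back wall and two end walls, open towards the robot. Origin at plate level at the middle of the back wall's inner face; its x points into the back wall (away from the robot), y to the left along it. Inner length 270 mm (y = -135 to +135 mm); the end walls reach 50 mm out from the back wall (x = -50 mm to 0). Its place and heading on the plate vary (heading within 0.2 rad of straight ahead).
- post: Fixed round stop post, 22 mm in diameter, 55 mm high, steel with a black cap, standing in front of the bay's left half, 80 to 86 mm out from the back wall and 45 to 70 mm left of the bay's middle. Origin at the centre of its foot. A gap of about 70 mm is left between it and the back wall, and the opening between it and the right end wall is shorter than the rack.
- jar: Bystander: amber jar with a white cap, 48 mm in diameter, 65 mm high. Origin under its centre.
- moulds: Bystander: stack of three small steel moulds, 36 x 30 mm, 30 mm high. Origin under its centre.
- pot: Bystander: white plastic cup, 52 mm in diameter, 50 mm high. Origin under its centre.
Things that resemble listed ones, but are neither listed nor needed, are in the scene too. Several things have the shape of the rack; the one meant has the colours described above.

How it is judged:
On the way:
1. The rack's left end is in behind the post (farther left than the post, between it and the back wall) while its right end is still outside the bay (y of rack_left in the frame of post above 0 m and x of rack_left in the frame of post above 0.015 m and x of rack_right in the frame of bay below -0.055 m), for 0.1 s.
At the end, for the whole second after the job is handed in: The rack lies flat and still inside the bay, between the two end walls, with each end within 7 mm of touching the back wall (centre of each end face no more than 25 mm out from it) (x of each of rack_left, rack_right in the frame of bay above -0.025 m and y of rack_left in the frame of bay below 0.138 m and y of rack_right in the frame of bay above -0.138 m and x of rack in the frame of bay below -0.012 m and height (world z) of rack below 0.005 m and angle between rack's own z axis and vertical below 0.05 rad and linear speed of rack below 0.01 m/s and angular speed of rack below 0.05 rad/s).
It fails at once if The rack is lifted off the plate (12 mm) or tipped up (height (world z) of rack above 0.012 m or angle between rack's own z axis and vertical above 0.15 rad).
It fails at once if A bystander (jar, pot, moulds) is moved more than 15 mm or knocked over (distance of any of jar, moulds, pot from where it was at the start of the episode above 0.015 m or angle between any of jar, moulds, pot's own z axis and vertical above 0.3 rad).
It also fails if it takes over 72 s, if anything falls off the work surface, if the arm or the gripper's body presses on something with over 40 N, if the wrist force passes 120 N, or if a joint passes its speed limit or range.

## Working session

There is one attempt and no reset: what is moved stays moved. The work goes in short steps, each a Python script; the robot and the scene stay as the last script left them, time stands still between calls to the robot, and variables do not carry over. Pictures are saved under pics/ and viewed, about 8 in all and at most 12, crops included, and the job is handed in when it is done.

```bash
mkdir -p pics; ls; python3 - <<'E'
from bench import manip, effector, viewer
import cv2
for n in("scene","top"):
    cv2.imwrite(f"pics/{n}0.png",viewer.get_image(n)[:,:,::-1]); print(viewer.get_calibration(n))
print(manip.current_clock(),manip.current_tcp_rot(),manip.current_tool_pos())
E
```

```text
pics
{'vfov': 57.941487167369004, 'cx': 255.98887465933865, 'cy': 195.4723506253079, 'dist_coeffs': array([0.02507483, 0.        , 0.        , 0.        , 0.        ]), 'eye': array([0.79167485, 0.45547938, 0.70176392]), 'attitude': array([ 0.32458038,  0.88109007, -0.32268344, -0.11917744])}
{'vfov': 56.81241100404387, 'cx': 253.50331757109274, 'cy': 188.2054296475501, 'dist_coeffs': array([-0.01890107,  0.        ,  0.        ,  0.        ,  0.        ]), 'eye': array([0.37100418, 0.01836655, 1.00994892]), 'attitude': array([ 0.70788334, -0.7051007 ,  0.02379894, -0.03417293])}
0.1 [ 8.24186424e-01 -5.66317877e-01 -7.26070742e-04 -5.22580615e-04] [ 0.23278852 -0.60619867  0.22577691]
```

View pics/top0.png

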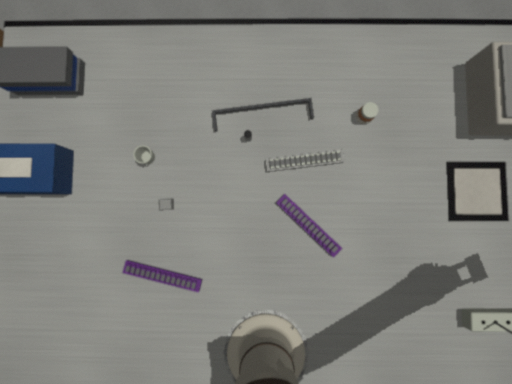

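View pics/scene0.png

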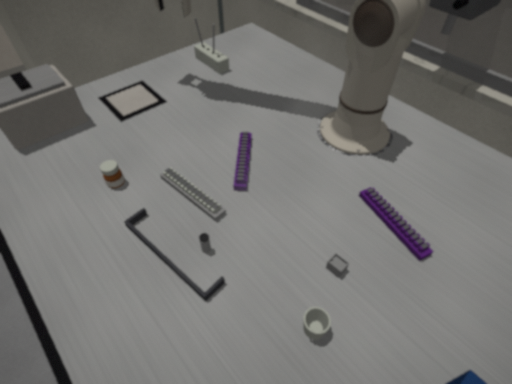

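Top view: the steel/white rack is at (303,161). The decoys are two purple racks at (308,225) and (162,275). The bay is at (262,107), post (248,134), jar (369,111), pot (144,155), moulds (166,204). By its colours the rack is the one at (303,161); next is a close crop to check it.

```bash
cat > h.py <<'E'
import numpy as np, cv2
from scipy.spatial.transform import Rotation as R
from bench import manip, effector, viewer
def px2w(name,px,z):
    c=viewer.get_calibration(name); f=192/np.tan(np.radians(c["vfov"])/2)
    K=np.array([[f,0,c["cx"]],[0,f,c["cy"]],[0,0,1]])
    u=cv2.undistortPoints(np.array(px,float).reshape(-1,1,2),K,c["dist_coeffs"]).reshape(-1,2)
    d=R.from_quat(c["attitude"]).apply(np.c_[u,np.ones(len(u))])
    return c["eye"]+d*((z-c["eye"][2])/d[:,2])[:,None]
E
python3 - <<'E'
from h import *
np.set_printoptions(precision=4,suppress=True)
im=cv2.imread("pics/top0.png"); s=cv2.imread("pics/scene0.png")
a=cv2.resize(im[85:185,200:390],None,fx=4.2,fy=4.2,interpolation=cv2.INTER_CUBIC)
cv2.imwrite("pics/crop_top.png",a)
b=cv2.resize(s[150:310,90:250],None,fx=3.7,fy=3.7,interpolation=cv2.INTER_CUBIC)
cv2.imwrite("pics/crop_sc.png",b)
print("jar",px2w("top",[369,108],.065),"pot",px2w("top",[144,154],.05),"moulds",px2w("top",[166,204],.03),"post top",px2w("top",[248,133.5],.055))
E
```

```text
jar [[ 0.6683 -0.2804  0.065 ]] pot [[0.5434 0.3346 0.05  ]] moulds [[0.4068 0.2754 0.03  ]] post top [[0.5996 0.0483 0.055 ]]
```

View pics/crop_top.png

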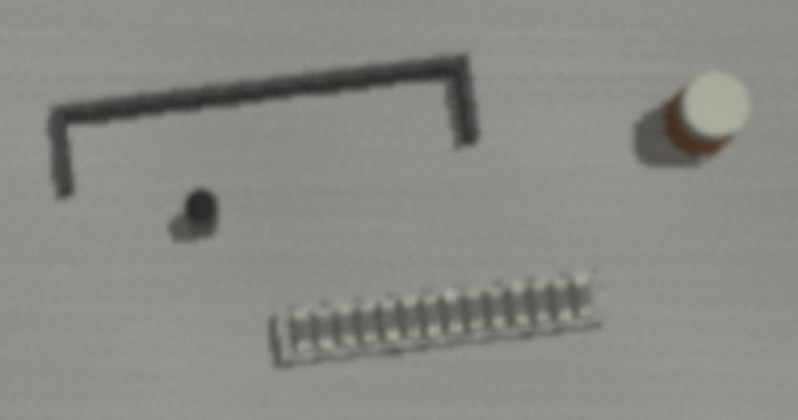

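View pics/crop_sc.png

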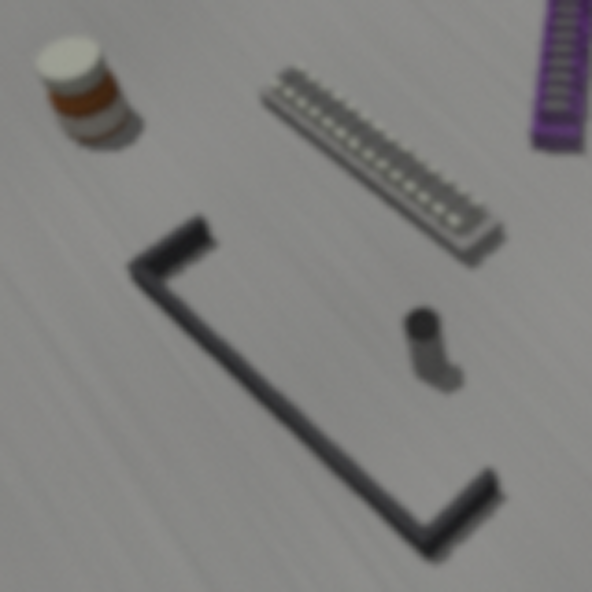

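The crops confirm the grey bar with white cassettes. In the top crop its near edge runs (279,366)–(600,325). The fence outer corners are (52,108) and (466,56), and the post cap is at (201,205). Next I turn these into bay, post and rack poses.

```bash
python3 - <<'E'
from h import *
np.set_printoptions(precision=4,suppress=True)
T=lambda p,z:px2w("top",[(200+(u+.5)/4.2-.5,85+(v+.5)/4.2-.5) for u,v in p],z)
S=lambda p,z:px2w("scene",[(90+(u+.5)/3.7-.5,150+(v+.5)/3.7-.5) for u,v in p],z)
a=T([(52,108),(466,56),(60,197),(468,146)],.024)
print("fence top: outerL,outerR,tipL,tipR\n",a,np.linalg.norm(a[0]-a[1]))
d=S([(430,545),(130,265)],.024);print("fence scene outer L,R\n",d,np.linalg.norm(d[0]-d[1]))
e=a[0]-a[1]; h=np.arctan2(-e[0],e[1]); ex=np.array([np.cos(h),np.sin(h)]);ey=np.array([-ex[1],ex[0]])
o=(a[0]+a[1])[:2]/2-.008*ex
print("bay",o,h)
p=T([(201,205)],.055)[0,:2]; print("post",p,"in bay",(p-o)@ex,(p-o)@ey, S([(422,324)],.055))
r=T([(279,366),(600,325)],0.0); print("rack near bottom",r,np.linalg.norm(r[0]-r[1]))
r2=T([(272,318)],.018); print("left far top",r2)
r3=S([(472,266),(262,97)],0.0);print("scene far bottom edge L,R",r3,np.linalg.norm(r3[0]-r3[1]))
q=r[0]-r[1];print("rack h",np.arctan2(-q[0],q[1]))
for n,P in(("nearL",r[0]),("nearR",r[1]),("farL",r3[0]),("farR",r3[1]),("ll",r2[0])):
    print(n,(P[:2]-o)@ex,(P[:2]-o)@ey)
E
```

```text
fence top: outerL,outerR,tipL,tipR
 [[ 0.674   0.1522  0.024 ]
 [ 0.7102 -0.1282  0.024 ]
 [ 0.6126  0.1459  0.024 ]
 [ 0.6479 -0.1289  0.024 ]] 0.28266384071565487
fence scene outer L,R
 [[ 0.674   0.1598  0.024 ]
 [ 0.7115 -0.1232  0.024 ]] 0.28552530785447455
bay [0.6842 0.011 ] 0.12818154172358692
post [0.5998 0.0497] in bay -0.07872866064940258 0.04921725240641307 [[0.603  0.0563 0.055 ]]
rack near bottom [[ 0.5014 -0.0023  0.    ]
 [ 0.5302 -0.2212  0.    ]] 0.220797591705977
left far top [[0.5315 0.0028 0.018 ]]
scene far bottom edge L,R [[ 0.5348  0.0059  0.    ]
 [ 0.5617 -0.2226  0.    ]] 0.23007799742424162
rack h 0.13087862852995186
nearL -0.18299576969096637 0.010148438355214824
nearR -0.18240026014148325 -0.21064835027980086
farL -0.1488357915925787 0.014032981657553227
farR -0.15129604943801056 -0.21603186144126388
ll -0.15244606259477683 0.011373146656671627
```

Both views agree to within a few mm: bay (0.686, 0.014) heading 0.13, post at (-0.081, 0.05) in the bay frame, rack centre (0.532, -0.110) and parallel to the bay. The plan:
1. Use the open fingers as a two-point pusher on the rack's near side, forward and turned by -0.35.
2. Push the right end face along the rack's axis so the left end goes in behind the post.
3. Swing the right end home.

```bash
cat >> h.py <<'E'
O=np.array([.686,.014]); H=.13
ROT=lambda a:np.array([[np.cos(a),-np.sin(a)],[np.sin(a),np.cos(a)]])
def ori(phi,flip=False,quarter=0):  # tool x along rack y (bay frame angle phi)
    a=H+phi+quarter; v=ROT(a)@[1,0]; u=ROT(a)@[0,1]; s=-1 if flip else 1
    return R.from_matrix(np.c_[np.r_[s*u,0],np.r_[s*v,0],[0,0,-1]]).as_quat()
def tcp(c,phi,off,z):  # rack centre c, heading phi in bay; off = tool offset in rack frame
    return np.r_[O+ROT(H)@(np.array(c)+ROT(phi)@off),z]
def snap(n):
    for k in("top","scene"): cv2.imwrite(f"pics/{k}{n}.png",viewer.get_image(k)[:,:,::-1])
def stat(): print("t %.1f"%manip.current_clock(),manip.current_tool_pos().round(4),"F",np.round(manip.current_force(),1))
E
cat > a.py <<'E'
from h import *
c0=ROT(-H)@(np.array([.532,-.110])-O); print("rack in bay",c0)
B=.018+.0095
for fl in(True,False):
    q1=manip.solve_ik(tcp(c0,0,[-B-.022,0],.15),ori(0,fl)); print(fl,q1)
    if q1 is not None: q2=manip.solve_ik(tcp((-.097,-.114),-.35,[-B,0],.012),ori(-.35,fl)); print(q2)
    if q1 is not None and q2 is not None: break
stat()
manip.move_pose(tcp(c0,0,[-B-.022,0],.15),ori(0,fl)); stat()
manip.servo_line(tcp(c0,0,[-B-.022,0],.012),vel=.1); stat()
manip.servo_line(tcp(c0,0,[-B,0],.012),vel=.05); stat()
ph=-.35; r=.2
for a in np.linspace(0,ph,5)[1:]:
    c=(c0[0]+r*np.sin(-a),c0[1]-r+r*np.cos(a))
    manip.servo_line(tcp(c,a,[-B,0],.012),ori(a,fl),vel=.05); stat()
snap(1)
im=cv2.imread("pics/top1.png"); cv2.imwrite("pics/c1.png",cv2.resize(im[85:185,200:390],None,fx=4.2,fy=4.2,interpolation=cv2.INTER_CUBIC))
im=cv2.imread("pics/scene1.png"); cv2.imwrite("pics/d1.png",cv2.resize(im[130:310,90:270],None,fx=3.3,fy=3.3,interpolation=cv2.INTER_CUBIC))
E
python3 a.py
```

```text
rack in bay [-0.16877517 -0.10299002]
True [ 0.79087094  0.38355332 -0.72637985  1.99249241  0.32749519  0.88302115
 -1.5514641 ]
[ 0.44722369  0.68302838 -0.40909776  1.840789    0.4004191   0.69979561
 -1.98113717]
t 0.1 [ 0.2328 -0.6062  0.2258] F [ 0.5 -1.  -0.1]
t 2.1 [ 0.483  -0.1175  0.1501] F [ 0.5 -0.1 -0.8]
t 3.6 [ 0.4835 -0.1166  0.0126] F [ 0.6 -0.5 -0.5]
t 4.2 [ 0.5049 -0.1133  0.0119] F [-0.4  0.2 -1.4]
t 4.7 [ 0.5222 -0.1095  0.012 ] F [-0.6  0.3  0.4]
t 5.2 [ 0.5401 -0.1073  0.0121] F [-0.5 -1.3 -0.3]
t 5.7 [ 0.5577 -0.1065  0.0121] F [-0.4 -0.4  0.3]
t 6.2 [ 0.5753 -0.1072  0.0121] F [0.6 0.5 0.4]
```

View pics/d1.png

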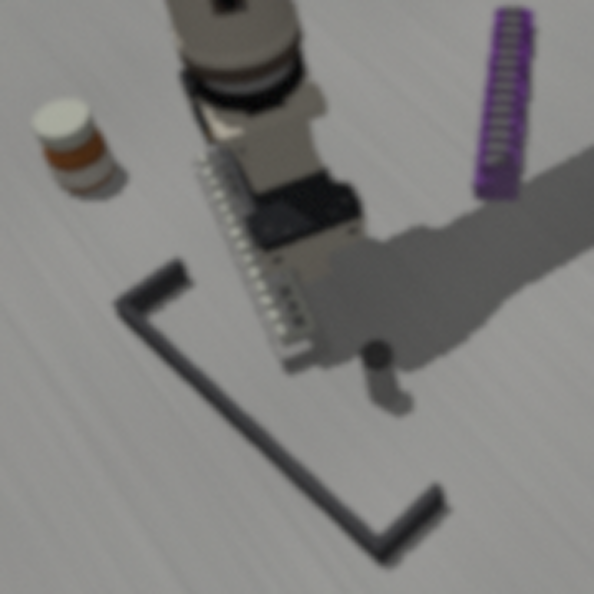

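The scene crop shows the rack turned with its left end at about (290,370), to the right of the post at (377,355), and the fingers flush on the near side. Next I back off, close the fingers, move over the right end and measure.

```bash
cat > b.py <<'E'
from h import *
ph=-.35; c=np.array([-.097-.0028,-.114-.001]); B=.0275
manip.servo_line(tcp(c,ph,[-B-.025,0],.012),vel=.1)
manip.servo_line(tcp(c,ph,[-B-.025,0],.11),vel=.15)
effector.close(f_grip=20)
off=[0,-.1195-.03]
for q,fl in((-np.pi/2,False),(-np.pi/2,True)):
    s=manip.solve_ik(tcp(c,ph,off,.11),ori(ph,fl,q)); print(fl,s)
    s2=manip.solve_ik(tcp(c,ph,[0,-.0295],.012),ori(ph,fl,q)); print(s2)
    if s is not None and s2 is not None: break
manip.move_pose(tcp(c,ph,off,.11),ori(ph,fl,q)); stat()
snap(2); print(fl, manip.current_finger_gap())
im=cv2.imread("pics/top2.png"); a=cv2.resize(im[85:205,200:390],None,fx=4.2,fy=4.2,interpolation=cv2.INTER_CUBIC)
im=cv2.imread("pics/scene2.png"); b=cv2.resize(im[130:310,90:270],None,fx=3.3,fy=3.3,interpolation=cv2.INTER_CUBIC)
cv2.imwrite("pics/c2.png",a);cv2.imwrite("pics/d2.png",b)
E
python3 b.py
```

```text
False [ 0.99432522  0.72982106 -0.87595272  1.6975069   0.6417498   1.02669451
 -0.32434979]
[ 0.76206649  0.84317561 -0.8015491   1.76689926  0.77194097  0.87749707
 -0.61635084]
t 10.4 [ 0.5694 -0.2583  0.11  ] F [-0.1  0.5 -0. ]
False 0.00045480714518872795
```

View pics/d2.png

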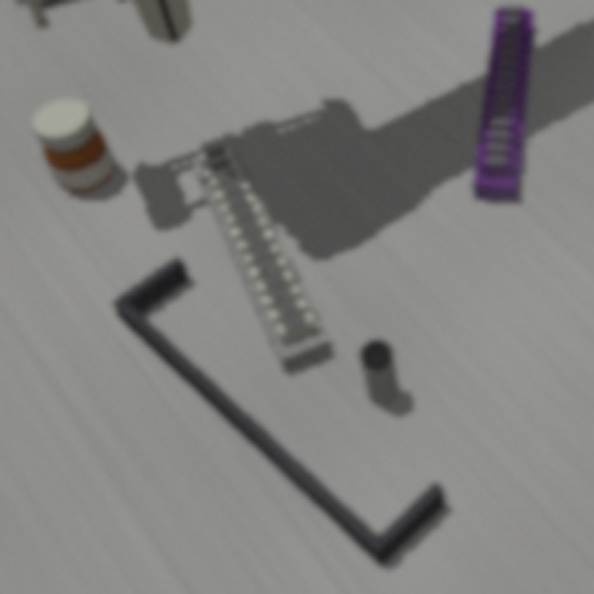

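Scene crop: the rack is free, with left-end bottom corners at (290,374) and (333,354) and cassette rows (212,195)→(283,331) and (247,187)→(313,317). I compute its pose from these.

```bash
python3 - <<'E'
from h import *
np.set_printoptions(precision=4,suppress=True)
S=lambda p,z:(ROT(-H)@(px2w("scene",[(90+(u+.5)/3.3-.5,130+(v+.5)/3.3-.5) for u,v in p],z)[:,:2]-O).T).T
b=S([(290,374),(333,354)],0); print("left bottom corners",b,"mid",b.mean(0),"w",np.linalg.norm(b[0]-b[1]))
t=S([(280,357),(325,336)],.018); print("left top",t,t.mean(0))
for p in([(212,195),(283,331)],[(247,187),(313,317)]):
    w=S(p,.031); d=w[1]-w[0]; print(w,np.arctan2(-d[0],d[1]))
print("post",S([(377,355)],.055),"fence outer",S([(382,555),(120,300)],.024))
ph=-.35; print("pred left",np.array([-.0998,-.115])+ROT(ph)@[0,.11])
E
```

```text
left bottom corners [[-0.0446 -0.0128]
 [-0.0765 -0.0029]] mid [-0.0606 -0.0079] w 0.0334227097412371
left top [[-0.0437 -0.0179]
 [-0.0767 -0.008 ]] [-0.0602 -0.0129]
[[-0.1003 -0.166 ]
 [-0.0551 -0.025 ]] -0.30997038770390706
[[-0.1237 -0.1525]
 [-0.0772 -0.0186]] -0.33462542042485655
post [[-0.0771  0.053 ]] fence outer [[ 0.0089  0.1469]
 [ 0.0043 -0.1389]]
pred left [-0.0621 -0.0117]
```

Prediction and measurement agree to about 4 mm: left end at (-0.061,-0.011), heading about -0.34. Pushing along the axis clears the post by about 8 mm. I push 75 mm of the planned 110 mm, then look.

```bash
cat > c.py <<'E'
from h import *
ph=-.34; q=-np.pi/2
c=np.array([-.061,-.011])-ROT(ph)@[0,.11]
manip.servo_line(tcp(c,ph,[0,-.1495],.11),ori(ph,False,q),vel=.1)
manip.servo_line(tcp(c,ph,[0,-.1495],.012),vel=.12)
for s in np.arange(-.015,.0751,.015):
    manip.servo_line(tcp(c,ph,[0,-.1195+s],.012),vel=.05); stat()
    if np.linalg.norm(manip.current_force())>12: print("STOP");break
snap(3)
im=cv2.imread("pics/scene3.png"); b=cv2.resize(im[130:310,90:270],None,fx=3.3,fy=3.3,interpolation=cv2.INTER_CUBIC)
cv2.imwrite("pics/d3.png",b)
E
python3 c.py
```

```text
t 12.2 [ 0.5763 -0.2433  0.0123] F [-0.8  0.5 -0. ]
t 12.6 [ 0.5793 -0.2287  0.012 ] F [ 1.1 -0.1 -0.2]
t 13.1 [ 0.5825 -0.2135  0.0121] F [ 0.  -0.2 -0.1]
t 13.5 [ 0.5856 -0.1986  0.0121] F [-0.6  0.4  0.5]
t 14.0 [ 0.5887 -0.1839  0.012 ] F [-0.4 -0.6  0.5]
t 14.4 [ 0.5919 -0.1693  0.0121] F [ 0.1 -0.1 -0. ]
t 14.9 [ 0.595  -0.1547  0.0121] F [-0.5 -0.2 -0.6]
```

View pics/d3.png

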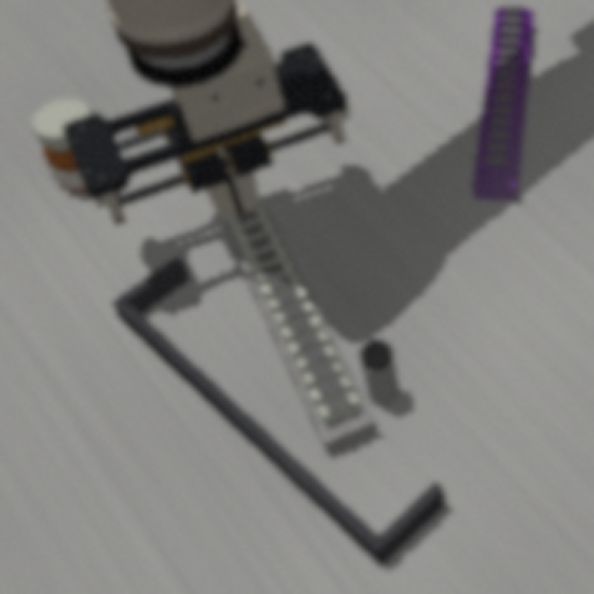

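The left end has passed behind the post: end-face bottom at about (332,455)–(380,432), post foot near (385,400). I push the remaining 35 mm, then swing the right end in with the open two-finger pusher.

```bash
cat > d.py <<'E'
from h import *
ph=-.34; q=-np.pi/2; B=.0275
c=np.array([-.061,-.011])-ROT(ph)@[0,.11]
for s in(.09,.1,.11):
    manip.servo_line(tcp(c,ph,[0,-.1195+s],.012),vel=.05); stat()
    if np.linalg.norm(manip.current_force())>12: print("STOP");break
manip.servo_line(tcp(c,ph,[0,-.1195+s-.02],.012),vel=.1)
manip.servo_line(tcp(c,ph,[0,-.1195+s-.02],.11),vel=.15)
effector.open_jaws()
c=c+ROT(ph)@[0,s]; print("c",c,"left",c+ROT(ph)@[0,.11])
ok=manip.solve_ik(tcp(c,ph,[-B-.025,-.045],.11),ori(ph,True)); print(ok)
manip.move_pose(tcp(c,ph,[-B-.025,-.045],.11),ori(ph,True)); stat()
snap(4)
im=cv2.imread("pics/scene4.png"); cv2.imwrite("pics/d4.png",cv2.resize(im[130:310,90:270],None,fx=3.3,fy=3.3,interpolation=cv2.INTER_CUBIC))
E
python3 d.py
```

```text
t 15.4 [ 0.5981 -0.14    0.0121] F [-0.   1.  -0.5]
t 15.8 [ 0.6001 -0.1303  0.0121] F [0.4 0.2 0.2]
t 16.1 [ 0.6022 -0.1208  0.0121] F [ 0.3 -1.  -0.6]
c [-0.061 -0.011] left [-0.02431642  0.09270301]
[ 0.45910517  0.52934369 -0.56465651  1.85329757  0.36365943  0.86284296
 -2.0646563 ]
t 20.1 [ 0.5663 -0.0381  0.11  ] F [-0.4 -0.8 -0. ]
```

View pics/d4.png

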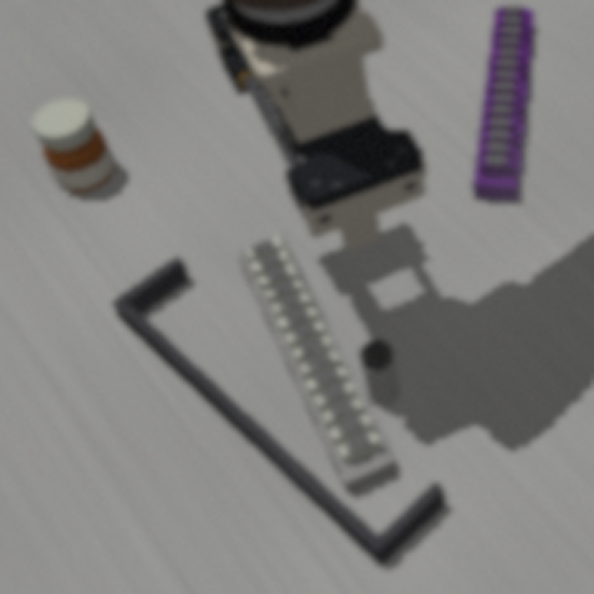

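The left end is well behind the post (end face at about (355,497)–(398,472)), clear of the end wall, and the right end is still outside. Now the swing.

```bash
cat > e.py <<'E'
from h import *
B=.0275; p0=-.34; L0=np.array([-.0243,.0927]); L1=np.array([-.018,.103])
def pose(k,back=0,dx=0):
    a=p0*(1-k); c=L0+(L1-L0)*k-ROT(a)@[0,.11]
    return c+[dx,0],a
c,a=pose(0)
manip.servo_line(tcp(c,a,[-B-.025,-.045],.012),vel=.12)
manip.servo_line(tcp(c,a,[-B,-.045],.012),vel=.05); stat()
for k in np.linspace(0,1,9)[1:]:
    c,a=pose(k); manip.servo_line(tcp(c,a,[-B,-.045],.012),ori(a,True),vel=.04); stat()
    if np.linalg.norm(manip.current_force())>20: print("STOP",k);break
else:
    for dx in(.002,.004,.006):
        if np.linalg.norm(manip.current_force())>10: break
        manip.servo_line(tcp(c+[dx,0],a,[-B,-.045],.012),vel=.02); print(dx); stat()
snap(5)
im=cv2.imread("pics/scene5.png"); cv2.imwrite("pics/d5.png",cv2.resize(im[130:310,90:270],None,fx=3.3,fy=3.3,interpolation=cv2.INTER_CUBIC))
E
python3 e.py
```

```text
t 21.8 [ 0.5907 -0.043   0.0119] F [-2.   0.2  2. ]
t 22.2 [ 0.5978 -0.0444  0.0118] F [-1.2  0.1  0.3]
t 22.5 [ 0.6049 -0.0448  0.012 ] F [-1.   0.1  0. ]
t 22.8 [ 0.6118 -0.0452  0.012 ] F [-0.1  0.4 -0.5]
t 23.1 [ 0.6189 -0.0454  0.012 ] F [-0.5  0.1 -0.3]
t 23.5 [ 0.6262 -0.0453  0.012 ] F [-1.4 -0.  -0.7]
t 23.8 [ 0.6334 -0.0449  0.012 ] F [-0.  -0.4 -0.7]
t 24.1 [ 0.6407 -0.0442  0.012 ] F [-0.8 -1.   0.2]
t 24.5 [ 0.6476 -0.0436  0.0119] F [-2.1 -1.8  0.4]
0.002
t 24.7 [ 0.6478 -0.0435  0.0118] F [-6.4 -2.6  4. ]
0.004
t 25.0 [ 0.6479 -0.0435  0.0117] F [-11.8  -2.6   9.1]
```

View pics/d5.png

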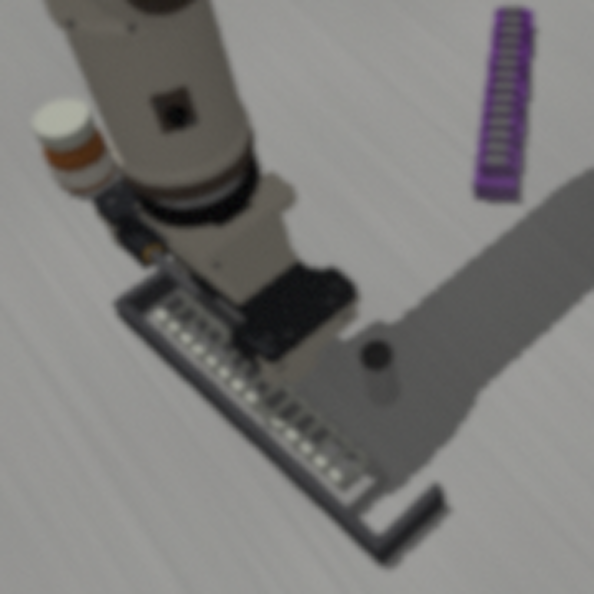

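The rack lies along the back wall, and the push stalled at 12 N with both fingers on it. I back off and check from above.

```bash
cat > f.py <<'E'
from h import *
p=manip.current_tool_pos(); b=np.r_[ROT(H)@[-1,0],0]
manip.servo_line(p+b*.004,vel=.03); manip.servo_line(p+b*.03,vel=.1)
manip.servo_line(np.r_[(p+b*.03)[:2],.15],vel=.15)
manip.servo_line(p+b*.16+[0,0,.2],vel=.25); stat()
snap(6)
for n,(y0,y1,x0,x1),f in(("top",(85,150,200,330),6),("scene",(130,310,90,270),3.3)):
    im=cv2.imread(f"pics/{n}6.png"); cv2.imwrite(f"pics/e_{n}.png",cv2.resize(im[y0:y1,x0:x1],None,fx=f,fy=f,interpolation=cv2.INTER_CUBIC))
E
python3 f.py
```

```text
t 27.7 [ 0.49   -0.0645  0.2116] F [ 0.2  0.2 -0.6]
```

View pics/e_scene.png

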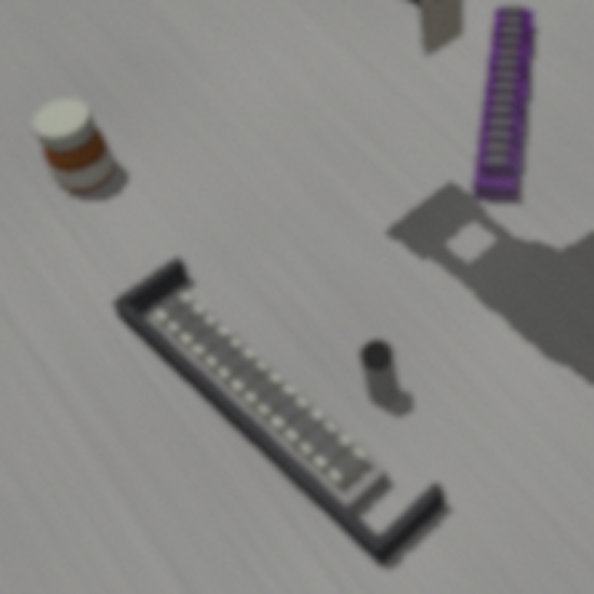

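View pics/e_top.png

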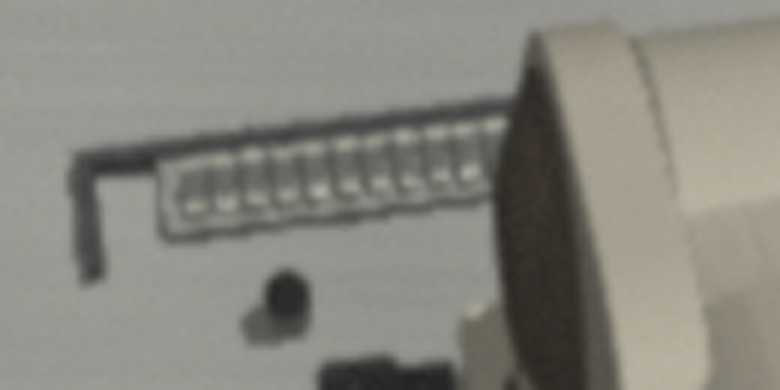

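Both views show the rack flush and parallel to the back wall, with a gap to the left end wall. One numeric check from the scene cassette rows and the left-end edge, then hand in.

```bash
python3 - <<'E'
from h import *
np.set_printoptions(precision=4,suppress=True)
S=lambda p,z:px2w("scene",[(90+(u+.5)/3.3-.5,130+(v+.5)/3.3-.5) for u,v in p],z)[:,:2]
f=S([(382,556),(119,303)],.024); e=f[0]-f[1]; h=np.arctan2(-e[0],e[1]); o=f.mean(0)-.008*ROT(h)[:,0]
inb=lambda p,z:(ROT(-h)@(S(p,z)-o).T).T
print("bay",o,h,np.linalg.norm(e))
n=inb([(188,297),(362,453)],.031);g=inb([(158,315),(336,478)],.031)
print("rows",n,g,"mid",(n+g)/2); print("left end top edge",inb([(348,500),(383,470)],.018))
a=cv2.imread("pics/scene0.png").astype(int);b=cv2.imread("pics/scene6.png").astype(int)
for k,(u,v) in dict(jar=(112,173),pot=(317,322),moulds=(338,265)).items():
    print(k,np.abs(a-b)[v-15:v+15,u-15:u+15].mean())
E
```

```text
bay [0.6852 0.0191] 0.11961480264352686 0.2845723434474912
rows [[-0.0271 -0.1046]
 [-0.0287  0.083 ]] [[-0.0032 -0.1071]
 [-0.0055  0.0843]] mid [[-0.0151 -0.1058]
 [-0.0171  0.0836]]
left end top edge [[-0.0038  0.0954]
 [-0.0334  0.0961]]
jar 7.491481481481482
pot 7.796666666666667
moulds 7.903333333333333
```

```bash
python3 -c "
from bench import manip
manip.hand_in(); print(manip.current_clock())"
```

```text
the job is handed in; nothing more can be done
the job is handed in; nothing more can be done
```

The rack is in the bay, lying along the back wall, and I handed the job in at about 28 s on the robot's clock, well inside the 72 s limit.

**What I did:** I pushed the rack forward with two open fingers on its near side, turning it by about -0.35 rad. Closed fingers on the right end face then slid the left end in behind the post. Finally I swung the right end in with the open fingers until the push met the wall at about 12 N. I only pushed the rack and never gripped it.

**Last checks, measured from the scene camera:**

| Check | Measured | Limit |
|---|---|---|
| Left end, distance from back wall | about 17 mm | 25 mm |
| Right end, distance from back wall | about 15 mm | 25 mm |
| Left end, y in the bay | about +96 mm | 138 mm |
| Right end, y in the bay (from the rack's length) | about -124 mm | -138 mm |

- **Behind-the-post condition:** by planned position, with the picture agreeing, the left end was about 40 mm past the post. The right end was still about 98 mm out from the back wall.
- **Bystanders:** jar, pot and moulds show only a small, equal picture difference before and after, which I took as noise. None of them was touched.
- **Where checks disagreed:** 15 mm is closer than the 18 mm a touching rack can be, so these readings are good to about 3 mm. The camera estimates of the bay's position differed by up to 8 mm along the wall. In the last top view the arm hid the rack's right half, so the right end rests on the scene view alone.

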